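# Swap the packs in the charging dock

## Task

Swap over the battery packs in the charging dock: swing its clamp lever open, take out the charged packs and lay them flat in the grey tray, lengthwise, one to a lane, their contact ends all towards the tall guard wall. Lay every drained pack from the desk fully home in a bay of its own, contact end to the rear under the clamp bar, and only when all of them are in swing the clamp fully shut. Leave the other things on the desk where they are.

Things in the scene. Friction and masses are not known exactly. Their poses are not given: they have to be found in the camera images.
- charged1: Charged pack, at the start in a bay of the dock under the shut clamp (two or three exist): stick battery pack, black, 98 x 28 x 16 mm, 0.1 kg. Origin: centre of its underside, 49 mm from both ends; +x runs to its contact end, a grey stepped nose (last 14 mm, 18 wide, 9 high, two brass pads on top).
- charged2: Charged pack, at the start in a bay of the dock under the shut clamp (two or three exist): stick battery pack, black, 98 x 28 x 16 mm, 0.1 kg. Origin: centre of its underside, 49 mm from both ends; +x runs to its contact end, a grey stepped nose (last 14 mm, 18 wide, 9 high, two brass pads on top).
- charged3: Charged pack, at the start in a bay of the dock under the shut clamp (two or three exist): stick battery pack, black, 98 x 28 x 16 mm, 0.1 kg. Origin: centre of its underside, 49 mm from both ends; +x runs to its contact end, a grey stepped nose (last 14 mm, 18 wide, 9 high, two brass pads on top).
- drained1: Drained pack, at the start flat on the desk beside the dock and tray, turned any way (two or three exist): stick battery pack, black, 98 x 28 x 16 mm, 0.1 kg. Origin: centre of its underside, 49 mm from both ends; +x runs to its contact end, a grey stepped nose (last 14 mm, 18 wide, 9 high, two brass pads on top).
- drained2: Drained pack, at the start flat on the desk beside the dock and tray, turned any way (two or three exist): stick battery pack, black, 98 x 28 x 16 mm, 0.1 kg. Origin: centre of its underside, 49 mm from both ends; +x runs to its contact end, a grey stepped nose (last 14 mm, 18 wide, 9 high, two brass pads on top).
- drained3: Drained pack, at the start flat on the desk beside the dock and tray, turned any way (two or three exist): stick battery pack, black, 98 x 28 x 16 mm, 0.1 kg. Origin: centre of its underside, 49 mm from both ends; +x runs to its contact end, a grey stepped nose (last 14 mm, 18 wide, 9 high, two brass pads on top).
- dock: Three-bay charging dock, grey, 144 x 178 mm, fixed on the blue mat. Origin: centre of its underside; +x to its rear (hinge side, away from the robot), +y to its left. Packs lie along x, side by side 56 mm apart, on its deck 24 mm above the origin, between black guides 10 mm high. 28 mm stay free between neighbouring packs.
- bay1 (a point): Left bay (y = +56 mm in the dock). Seat, on the deck: where the origin of a pack fully home lies; +x is the way its contact end points (rear). A bay is 32 mm wide and has 2 mm of play all round the pack; its guides have rounded tops. The guides at the contact end leave only a 22 mm slot for the nose: a reversed pack rides up on them and is not home.
- bay2 (a point): Middle bay (y = 0). Seat, on the deck: where the origin of a pack fully home lies; +x is the way its contact end points (rear). Along the middle of each bay, from 29 mm on the tail side of the seat to 25 mm on the contact side, there are no guides: fingers can go down there beside the pack nearly to the deck.
- bay3 (a point): Right bay (y = -56 mm). Seat, on the deck: where the origin of a pack fully home lies; +x is the way its contact end points (rear). 
- clamp (a joint): Angle (rad) of the dock's hinged clamp bar and its lever: 0 = shut, the bar level over the contact ends in all bays, 2.5 mm above them; grows as the grip is lifted up and over to the rear; 1.5 = stop, nearly upright. Friction only (0.12 N m, 2 N at the grip): it stays where it is left. From 1.2 up the bays are clear from above.
- clamp_hinge (a point): Point on the clamp's hinge axis abreast of the grip. The axis is level, along the dock's y, at the dock's rear, 39.5 mm above its underside. Fixed to the dock; axes as the dock.
- clamp_grip (a point): Middle of the lever's grip: a round black bar 13 mm thick, 50 mm long, parallel to the hinge axis, 65 mm from it, standing out right of the dock; when shut, level with the hinge and to the robot's side of it, 45 mm above the desk. The arm joins it at its left end. Pinched from above, fingers fore and aft, it turns between them. Turns with the clamp.
- tray: Flat grey tray, 118 mm (x) by 167 mm (y), fixed on the desk. Origin: centre of its underside; floor 3.5 mm thick, inside 110 mm long. Guard wall at the +x end (far from the robot) 28 mm high; the other walls 12 mm. Three lanes along x, centred at y = +53, 0, -53 mm, about 50 mm wide, one pack each; side walls and dividers stand only at the ends, the middle 68 mm are open for fingers.
- tray_guard (a point): Middle of the top edge of the tray's tall guard wall: 57 mm along the tray's +x from its origin, 28 mm up; axes as the tray.
- tweezers_1: Bystander: bent-tip tweezers lying flat, 13x118x8 mm. Origin: centre of its underside.
- solder_reel_1: Bystander: reel of solder wire, 58 mm across, 36 mm high. Origin: centre of its underside.
- masking_tape: Bystander: roll of masking tape, 70 mm across, 40 mm high. Origin: centre of its underside.

How it is judged:
On the way, in this order (a step that is already met when the one before it is completed fails the run):
1. the clamp is swung open (value of joint clamp above 1.2 rad), for 0.2 s.
2. every drained pack lies fully home in a bay, contact end to the rear, with the clamp still open (value of joint clamp above 0.8 rad and ((distance between drained1 and bay1 below 0.006 m and angle between the x axis of drained1 and the x axis of bay1, either way round below 0.12 rad and angle between drained1's own z axis and vertical below 0.06 rad and x of clamp_hinge in the frame of drained1 above 0.03 m) or (distance between drained1 and bay2 below 0.006 m and angle between the x axis of drained1 and the x axis of bay2, either way round below 0.12 rad and angle between drained1's own z axis and vertical below 0.06 rad and x of clamp_hinge in the frame of drained1 above 0.03 m) or (distance between drained1 and bay3 below 0.006 m and angle between the x axis of drained1 and the x axis of bay3, either way round below 0.12 rad and angle between drained1's own z axis and vertical below 0.06 rad and x of clamp_hinge in the frame of drained1 above 0.03 m)) and ((distance between drained2 and bay1 below 0.006 m and angle between the x axis of drained2 and the x axis of bay1, either way round below 0.12 rad and angle between drained2's own z axis and vertical below 0.06 rad and x of clamp_hinge in the frame of drained2 above 0.03 m) or (distance between drained2 and bay2 below 0.006 m and angle between the x axis of drained2 and the x axis of bay2, either way round below 0.12 rad and angle between drained2's own z axis and vertical below 0.06 rad and x of clamp_hinge in the frame of drained2 above 0.03 m) or (distance between drained2 and bay3 below 0.006 m and angle between the x axis of drained2 and the x axis of bay3, either way round below 0.12 rad and angle between drained2's own z axis and vertical below 0.06 rad and x of clamp_hinge in the frame of drained2 above 0.03 m)) and ((distance between drained3 and bay1 below 0.006 m and angle between the x axis of drained3 and the x axis of bay1, either way round below 0.12 rad and angle between drained3's own z axis and vertical below 0.06 rad and x of clamp_hinge in the frame of drained3 above 0.03 m) or (distance between drained3 and bay2 below 0.006 m and angle between the x axis of drained3 and the x axis of bay2, either way round below 0.12 rad and angle between drained3's own z axis and vertical below 0.06 rad and x of clamp_hinge in the frame of drained3 above 0.03 m) or (distance between drained3 and bay3 below 0.006 m and angle between the x axis of drained3 and the x axis of bay3, either way round below 0.12 rad and angle between drained3's own z axis and vertical below 0.06 rad and x of clamp_hinge in the frame of drained3 above 0.03 m))), for 0.2 s.
At the end, for the whole second after the job is handed in: The clamp is shut (within 0.06 rad); every drained pack lies in a bay flat, its origin within 6 mm of the seat, its contact end to the rear; every charged pack lies flat (within 0.1 rad) on the tray's floor, lengthwise within 15 degrees, contact end towards the guard wall; all are at rest (value of joint clamp below 0.06 rad and ((distance between drained1 and bay1 below 0.006 m and angle between the x axis of drained1 and the x axis of bay1, either way round below 0.12 rad and angle between drained1's own z axis and vertical below 0.06 rad and x of clamp_hinge in the frame of drained1 above 0.03 m) or (distance between drained1 and bay2 below 0.006 m and angle between the x axis of drained1 and the x axis of bay2, either way round below 0.12 rad and angle between drained1's own z axis and vertical below 0.06 rad and x of clamp_hinge in the frame of drained1 above 0.03 m) or (distance between drained1 and bay3 below 0.006 m and angle between the x axis of drained1 and the x axis of bay3, either way round below 0.12 rad and angle between drained1's own z axis and vertical below 0.06 rad and x of clamp_hinge in the frame of drained1 above 0.03 m)) and ((distance between drained2 and bay1 below 0.006 m and angle between the x axis of drained2 and the x axis of bay1, either way round below 0.12 rad and angle between drained2's own z axis and vertical below 0.06 rad and x of clamp_hinge in the frame of drained2 above 0.03 m) or (distance between drained2 and bay2 below 0.006 m and angle between the x axis of drained2 and the x axis of bay2, either way round below 0.12 rad and angle between drained2's own z axis and vertical below 0.06 rad and x of clamp_hinge in the frame of drained2 above 0.03 m) or (distance between drained2 and bay3 below 0.006 m and angle between the x axis of drained2 and the x axis of bay3, either way round below 0.12 rad and angle between drained2's own z axis and vertical below 0.06 rad and x of clamp_hinge in the frame of drained2 above 0.03 m)) and ((distance between drained3 and bay1 below 0.006 m and angle between the x axis of drained3 and the x axis of bay1, either way round below 0.12 rad and angle between drained3's own z axis and vertical below 0.06 rad and x of clamp_hinge in the frame of drained3 above 0.03 m) or (distance between drained3 and bay2 below 0.006 m and angle between the x axis of drained3 and the x axis of bay2, either way round below 0.12 rad and angle between drained3's own z axis and vertical below 0.06 rad and x of clamp_hinge in the frame of drained3 above 0.03 m) or (distance between drained3 and bay3 below 0.006 m and angle between the x axis of drained3 and the x axis of bay3, either way round below 0.12 rad and angle between drained3's own z axis and vertical below 0.06 rad and x of clamp_hinge in the frame of drained3 above 0.03 m)) and x of charged1 in the frame of tray between -0.02 and 0.02 m and y of charged1 in the frame of tray between -0.068 and 0.068 m and z of each of charged1, charged2, charged3 in the frame of tray below 0.008 m and angle between each of charged1, charged2, charged3's own z axis and vertical below 0.1 rad and angle between the x axis of each of charged1, charged2, charged3 and the x axis of tray, either way round below 0.26 rad and x of tray_guard in the frame of charged1 above 0.02 m and x of charged2 in the frame of tray between -0.02 and 0.02 m and y of charged2 in the frame of tray between -0.068 and 0.068 m and x of tray_guard in the frame of charged2 above 0.02 m and x of charged3 in the frame of tray between -0.02 and 0.02 m and y of charged3 in the frame of tray between -0.068 and 0.068 m and x of tray_guard in the frame of charged3 above 0.02 m and linear speed of each of charged1, charged2, charged3, drained1, drained2, drained3 below 0.02 m/s); the robot touches nothing.
It fails at once if a bystander is moved more than 30 mm (distance of any of tweezers_1, solder_reel_1, masking_tape from where it was at the start of the episode above 0.03 m).
Of charged1, charged2, charged3 only 2 to 3 are there at a start; the rules pass over those that are not, and their reading is None.
Of drained1, drained2, drained3 only 2 to 3 are there at a start; the rules pass over those that are not, and their reading is None.
At some moment in a run one of drained1, drained2, drained3 may be knocked a few centimetres aside while the robot is not near it.
Once in a run the grip may slacken for a moment while it holds something.
It also fails if it takes over 210 s, if anything falls off the work surface, if the arm or the gripper's body presses on something with over 40 N, if the wrist force passes 120 N, or if a joint passes its speed limit or range.

## Robot

A 7-joint arm with a two-finger parallel gripper is mounted at the origin on a cart in front of the work surface, level with it; the furniture and walls round the work are solid. World frame = base frame: x ahead of the robot, y to its left, z up, the work surface at z = 0. Lengths are in m, angles in rad, forces in N, time in s.
With the tool pointing down it reaches from about 0.4 to 0.85 m from the base axis. Payload 10.4 kg.
Tool frame: the origin (TCP) lies on the centre line of the jaws, within the pads' length; the fingertips stand 8 mm ahead of it and the grasp point (between the pads) lies 11 mm behind it (r.finger_overhang is the distance from the TCP to the fingertips, in m); z points along the fingers, y is the line along which they close (so a half turn about z gives the same grasp; the last joint's range is limited). The gripper opens to 87 mm and grips with 3 to 60 N. Pads are 19 mm wide; open, the fingers measure 117 mm over their backs; the gripper's body (75 mm by 190 mm) begins 51 mm behind the grasp point.
Start: joints at [-1.338, 0.332, -0.065, 1.46, 0.022, 1.35, -0.088], TCP at [0.158, 0.605, 0.231] pointing down, gripper open.
Joint ranges: [-2.6, 2.6], [-0.5, 2.12], [-1.47, 1.34], [0.16, 2.42], [-1.27, 4.41], [0.06, 2.06], [-2.6, 2.6]. Speed limits (rad/s): [2.22, 2.22, 2.79, 2.79, 3.14, 3.14, 3.14].

## Interface

Orientations are given as a unit quaternion [x, y, z, w].
In Python, from bench import r, vision gives the robot as it stands.
- The arm moves only by the tool drive_tool, never from a script. Its argument "series" is a list of rows, each a list of 2 entries, a list of its own where there are three numbers: the shift along the world's x, y, z in cm, then the turn about the world's z in degrees. A call has exactly 10 rows; each row shifts and turns the commanded pose from where the row before left it; what a row does not reach is not made up. A row lasts 1/8 s, in which the tool goes at most 62.5 mm and 10.7 degrees, less where a joint would pass 70% of its speed; a pose out of reach is approached as far as the arm can. A call with a gripper value outside its range is refused whole. "hand" is the closure, from 0 (fully open) to 1 (shut), set as the call begins (left out, the last holds). The fingers move at their own pace and stop on an object; "newtons" is the grip in N (left out, the last holds). Time passes only in rows, so rows that do not move let the fingers close, or fill a call up. It gives the time, the measured TCP pose, the force, the opening and the grip force at its end, in the units of the state.
- r.read_state(): the state, without advancing time (a new reading comes with each control period).
- vision.camera(name): name is "scene" or "top"; returns a dict with "color" (480x640x3 uint8, red, green, blue), "intrinsics" (3x3 intrinsics, pixels), "k1" (the pictures are not rectified: a ray, as slopes to the right and down, at radius r is drawn at 1 + k1 r^2 times it, then the intrinsics apply), "R" (3x3) and "t" (3): a world point X has camera coordinates R X + t. Camera axes: x right, y down, z forward; pixel columns grow to the right and rows downward; lengths in m; the calibration is good to about 2 mm. A picture is of the moment at which its call begins. There is no depth.
- r.close_job(): hands the job in; it is judged then, once.
The state is a dict: "time": time; "joint_positions": joint angles; "joint_vel": joint speeds; "joint_torque": joint torques, N m; "ee_pos": TCP position; "eef_rot": TCP orientation; "ft_force": force on the tool from outside, world axes, zero at the start; "torque": the same for the moment, N m; "width": finger opening in m; "grip_force": force on a finger pad.
Only numpy, scipy, OpenCV 4.12 (cv2) and the standard library are available. Lean on these libraries where they do the work, as an engineer would, in place of code of your own. Each camera call takes 0.05 s, during which the arm holds its last target. There are 200 camera calls.

## Working session

There is one attempt and no reset: what is moved stays moved. The work goes in short steps, Python scripts to look and compute and a tool call to move; the robot and the scene stay as the last step left them, time stands still between calls to the robot, and variables do not carry over. Pictures are saved under pics/ and viewed, at most 14 in all, crops included, and the job is handed in when it is done.

Besides the shell and the picture viewer there is one more tool, called after "Request:" by a JSON object that holds its "op" and its "data". drive_tool: Moves the arm, as the interface text tells. Its arguments: {"type":"object","properties":{"series":{"type":"array"},"hand":{"type":"number"},"newtons":{"type":"number"}},"required":["series"]}

```bash
ls; mkdir -p pics; cat > h.py <<'E'
import numpy as np, cv2
from bench import r, vision
def snap(n,f=None):
    c=vision.camera(n)
    if f: cv2.imwrite('pics/'+f,c['color'][:,:,::-1])
    return c
def ray(c,u,v):
    K=np.array(c['intrinsics']);k1=c['k1']
    d=np.array([(u-K[0,2])/K[0,0],(v-K[1,2])/K[1,1]]);s=d.copy()
    for _ in range(20): s=d/(1+k1*(s@s))
    R=np.array(c['R']);t=np.array(c['t'])
    return -R.T@t, R.T@np.array([s[0],s[1],1.])
def onz(c,u,v,z):
    o,d=ray(c,u,v); return o+d*(z-o[2])/d[2]
def proj(c,X):
    p=np.array(c['R'])@np.array(X,float)+np.array(c['t']);s=p[:2]/p[2];s=s*(1+c['k1']*(s@s))
    K=np.array(c['intrinsics']);return np.array([K[0,0]*s[0]+K[0,2],K[1,1]*s[1]+K[1,2]])
def tri(c1,p1,c2,p2):
    o1,d1=ray(c1,*p1);o2,d2=ray(c2,*p2)
    A=np.stack([d1,-d2],1);x=np.linalg.lstsq(A,o2-o1,rcond=None)[0]
    a,b=o1+d1*x[0],o2+d2*x[1];return (a+b)/2,np.linalg.norm(a-b)
E
python3 - <<'E'
from h import *
for n in('scene','top'):
    c=snap(n,n+'0.png'); print(n,c['intrinsics'],c['k1'],-np.array(c['R']).T@np.array(c['t']),c['R'])
print(r.read_state())
E
```

```text
pics
scene [[611.69748393   0.         313.59756404]
 [  0.         611.69748393 239.77546524]
 [  0.           0.           1.        ]] -0.13528720919205436 [-0.32072713 -0.74803728  0.59307324] [[ 0.60953663 -0.79275142  0.00320763]
 [-0.32510803 -0.25365767 -0.91102281]
 [ 0.72302826  0.55425894 -0.4123435 ]]
top [[477.59434482   0.         320.79660245]
 [  0.         477.59434482 230.31233507]
 [  0.           0.           1.        ]] -0.10810800412680942 [ 0.43965378 -0.02813556  1.05519432] [[-0.00671207 -0.99997312 -0.00294929]
 [-0.98827377  0.0070834  -0.15252798]
 [ 0.15254477  0.00189092 -0.98829475]]
{'time': 0.1, 'joint_positions': array([-1.3376077 ,  0.33282115, -0.06472968,  1.46084828,  0.02163481,
        1.3499092 , -0.08851382]), 'joint_vel': array([-0.00057078, -0.00156015, -0.00100742, -0.00290625, -0.00019441,
        0.00025062, -0.00050783]), 'joint_torque': array([ 8.69714077e-04, -6.24536848e+01,  2.44713557e-02, -3.90717173e+01,
       -6.12625550e-02,  3.65271850e-02,  9.87983958e-05]), 'ee_pos': array([0.15804233, 0.60434033, 0.22983011]), 'eef_rot': array([ 1.27525625e-01,  9.91835067e-01, -6.43228688e-04, -4.12096910e-05]), 'ft_force': array([-0.28897523, -0.19232875, -0.57936942]), 'torque': array([-0.02037382,  0.07471263, -0.03147641]), 'grip_force': 0.0, 'width': 0.08679907838586211}
```

View pics/top0.png

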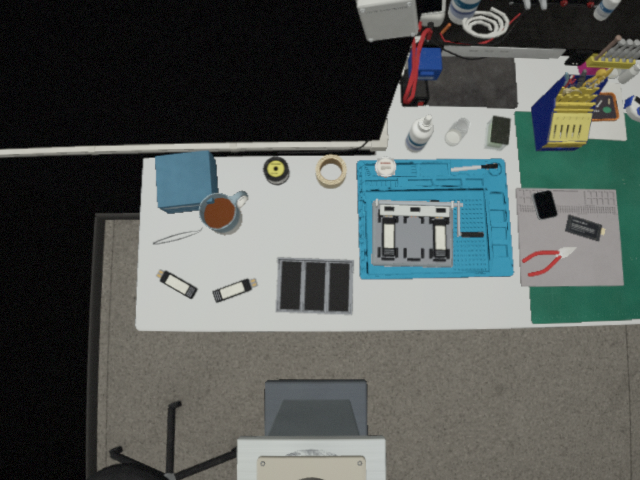

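View pics/scene0.png

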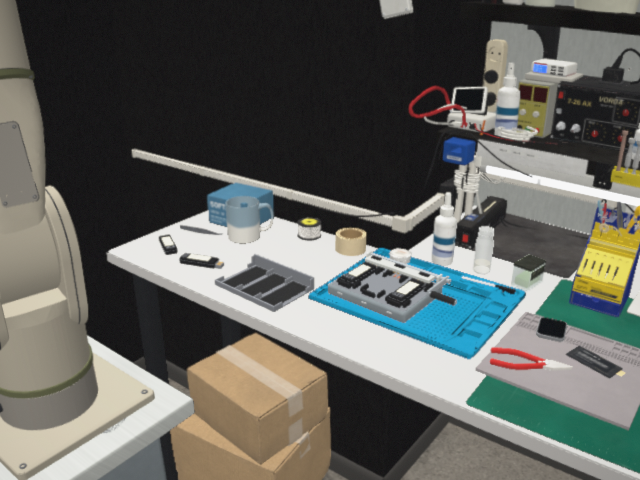

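```bash
python3 - <<'E'
import cv2,numpy as np
def crop(im,u,v,w,h,s): return cv2.resize(im[v:v+h,u:u+w],None,fx=s,fy=s,interpolation=cv2.INTER_CUBIC)
t=cv2.imread('pics/top0.png');s=cv2.imread('pics/scene0.png')
a=crop(t,145,255,215,65,3.6);b=crop(t,360,185,140,85,3.6);d=crop(s,150,225,75,50,3.6)
H=np.zeros((a.shape[0]+b.shape[0],a.shape[1],3),np.uint8);H[:a.shape[0]]=a;H[a.shape[0]:,:b.shape[1]]=b;H[a.shape[0]:a.shape[0]+d.shape[0],b.shape[1]:b.shape[1]+d.shape[1]]=d
cv2.imwrite('pics/c1.png',H)
a=crop(s,210,240,260,90,3.0);cv2.imwrite('pics/c2.png',crop(s,210,235,270,95,2.95))
E
```

```text
(no output)
```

View pics/c1.png

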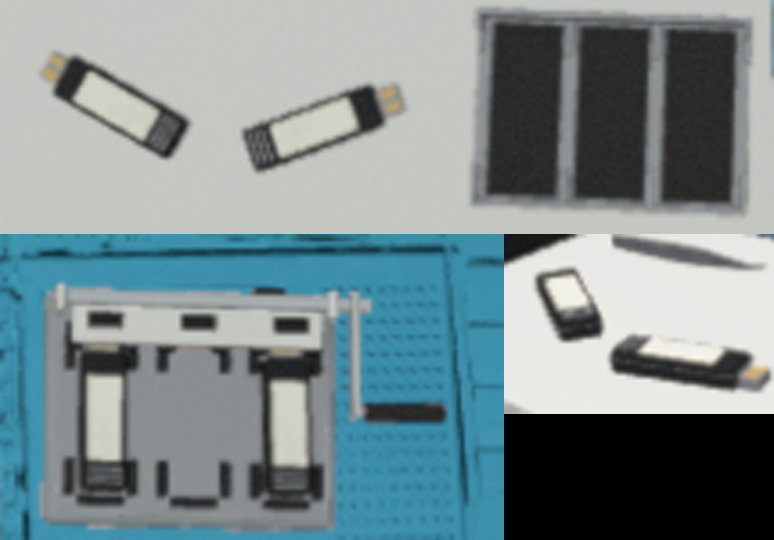

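View pics/c2.png

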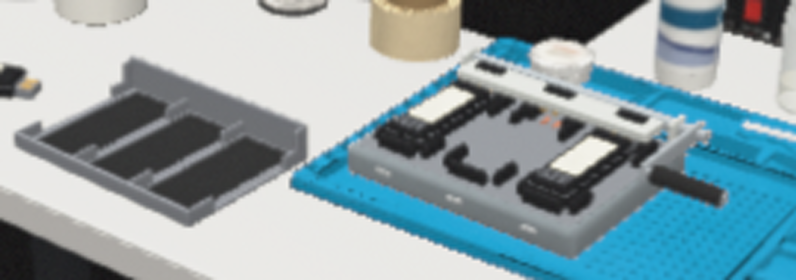

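```bash
cat > m1.py <<'E'
from h import *
T=snap('top');S=snap('scene')
def blobs(c,roi,f,amin=30):
    u,v,w,h=roi;im=c['color'][v:v+h,u:u+w].astype(int)
    m=f(im).astype(np.uint8);n,l,st,ce=cv2.connectedComponentsWithStats(m,connectivity=4)
    return [(st[i,4],ce[i]+[u,v],np.argwhere(l==i)[:,::-1]+[u,v]) for i in range(1,n) if st[i,4]>=amin]
cream=lambda im:(im.min(2)>170)&(im[:,:,0]-im[:,:,2]>8)
if __name__=='__main__':
    for n,c,rois in(('T',T,[(150,260,112,50),(375,210,80,55)]),('S',S,[(150,228,75,45),(330,255,100,60)])):
        for q in rois:
            for a,ce,p in blobs(c,q,cream,15): print(n,a,ce.round(1),c['color'][int(ce[1]),int(ce[0])],p.min(0),p.max(0))
    print(T['color'][300,200],S['color'][240,190])
E
python3 m1.py
```

```text
T 184 [176.8 283.9] [209 208 197] [166 276] [187 292]
T 188 [231.8 289.9] [208 208 197] [221 283] [243 297]
T 184 [388.6 235.7] [209 210 198] [385 225] [393 247]
T 187 [439.9 237.3] [208 208 196] [436 226] [444 248]
S 71 [167.  240.8] [241 240 232] [162 237] [172 245]
S 97 [199.1 256.7] [240 239 230] [188 254] [210 260]
S 15 [348.4 255.6] [207 194 167] [342 255] [355 256]
S 114 [358.9 270. ] [241 240 231] [349 265] [369 275]
S 133 [406.9 287.4] [240 239 230] [397 282] [418 293]
[197 199 195] [233 232 230]
```

```bash
cat > m2.py <<'E'
from m1 import *
L=[(T_,S_) for T_,S_ in zip([(150,260,55,50),(205,260,60,50),(375,210,40,55),(420,210,40,55)],[(155,230,25,20),(185,248,40,20),(345,262,30,20),(390,275,40,25)])]
for a,b in L:
    A=max(blobs(T,a,cream),key=lambda q:q[0]);B=max(blobs(S,b,cream,15),key=lambda q:q[0])
    X,e=tri(T,A[1],S,B[1]);z=X[2]
    P=np.array([onz(T,*p,.016 if a[1]==260 else .040)[:2] for p in A[2]]);m=P.mean(0);w,V=np.linalg.eigh(np.cov(P.T));ax=V[:,1]
    print('label tri',X.round(4),'gap',round(e,4),'plane c',m.round(4),'ang',np.degrees(np.arctan2(ax[1],ax[0])).round(1),'size',np.sqrt(12*w).round(4))
for q in [(150,262,52,45),(205,262,60,45)]:
    bs=blobs(T,q,lambda im:(im.max(2)<150)|(im[:,:,0]-im[:,:,2]>40),8)
    for s in bs: print('dark',s[0],s[1])
    p=np.vstack([s[2] for s in bs]+[]);P=np.array([onz(T,*x,.008)[:2] for x in p]).astype(np.float32)
    rc=cv2.minAreaRect(P);print('rect',rc)
for q in [(278,260,77,50)]:
    for s in blobs(T,q,lambda im:im.max(2)<60,200):
        P=np.array([onz(T,*x,.0035)[:2] for x in s[2]]);print('lane',s[0],P.mean(0).round(4),P.min(0).round(3),P.max(0).round(3))
g=lambda a,b:print([x.round(4) if hasattr(x,'round') else x for x in tri(T,a,S,b)])
print('tray FL,FR');g((277,312),(215.1,280.8));g((352,313.9),(274.4,307.9))
print('grip c, l, r');g((472.5,234.4),(444,298.5));g((461.4,234.4),(432,295.3));g((483.6,234.4),(455.8,301.1))
for u,v in[(461.4,234.4),(483.6,234.4)]:print(onz(T,u,v,.05).round(4))
b=lambda x,y:(360+x/3.6,185+(y-234)/3.6)
for x,y,z in[(45,295,.024),(40,520,.024),(332,525,.024),(340,300,.04),(60,296,.044)]:print('dock',onz(T,*b(x,y),z).round(4))
E
python3 m2.py
```

```text
label tri [0.4829 0.2914 0.0141] gap 0.0022 plane c [0.4836 0.2901] ang 61.2 size [0.0185 0.0486]
label tri [0.4699 0.1689 0.0155] gap 0.0017 plane c [0.4705 0.1682] ang 109.7 size [0.0182 0.049 ]
label tri [ 0.582  -0.1701  0.0452] gap 0.0029 plane c [ 0.5837 -0.172 ] ang 177.7 size [0.0176 0.0497]
label tri [ 0.5777 -0.2806  0.0453] gap 0.0035 plane c [ 0.5795 -0.2834] ang -178.8 size [0.0182 0.0486]
dark 316 [177.86075949 283.84493671]
rect ((0.48536086082458496, 0.293804794549942), (0.09640613198280334, 0.029009075835347176), 61.217933654785156)
dark 299 [232.88963211 290.1638796 ]
rect ((0.4717182517051697, 0.16456599533557892), (0.02868664264678955, 0.095685213804245), 19.605262756347656)
lane 847 [0.481  0.0415] [0.431 0.02 ] [0.532 0.062]
lane 850 [ 0.4785 -0.0117] [ 0.428 -0.033] [0.529 0.009]
lane 836 [ 0.4768 -0.0646] [ 0.428 -0.086] [ 0.527 -0.043]
tray FL,FR
[array([0.4219, 0.0707, 0.009 ]), np.float64(0.0018)]
[array([ 0.4169, -0.092 ,  0.0078]), np.float64(0.0015)]
grip c, l, r
[array([ 0.584 , -0.3534,  0.0438]), np.float64(0.0015)]
[array([ 0.5843, -0.3293,  0.0421]), np.float64(0.002)]
[array([ 0.5834, -0.3769,  0.0469]), np.float64(0.0016)]
[ 0.5838 -0.3278  0.05  ]
[ 0.5834 -0.3766  0.05  ]
dock [ 0.6614 -0.1407  0.024 ]
dock [ 0.5233 -0.1345  0.024 ]
dock [ 0.5185 -0.3118  0.024 ]
dock [ 0.654 -0.319  0.04 ]
dock [ 0.6564 -0.1476  0.044 ]
```

Request:
{"op": "drive_tool", "data": {"series": [[[3.65,-3.8,0],-3.9],[[3.65,-3.8,0],-3.9],[[3.65,-3.8,0],-3.9],[[3.65,-3.8,0],-3.9],[[3.65,-3.8,0],-3.9],[[3.65,-3.8,0],-3.9],[[3.65,-3.8,0],-3.9],[[3.65,-3.8,0],-3.9],[[1.1,-5.4,0],-3.9],[[1.1,-5.4,0],-3.9]], "hand": 0.35, "newtons": 15}}

```text
time: 1.55
ee_pos: [0.4725, 0.1909, 0.2305]
eef_rot: [0.452, 0.892, 0.0, 0.0]
ft_force: [0.3, -0.0, 0.7]
width: 0.0564
grip_force: 0.0
```

Request:
{"op": "drive_tool", "data": {"series": [[[1.1,-5.4,0],-3.9],[[1.1,-5.4,0],-3.9],[[1.1,-5.4,-1],-3.9],[[1.1,-5.4,-1],-3.9],[[1.1,-5.4,-1],-3.9],[[1.1,-5.4,-1],-3.9],[[1.1,-5.4,-1],-3.9],[[1.1,-5.4,-1],-3.9],[[1.1,-5.4,-1],-3.9],[[1.1,-5.4,-1],-3.2]]}}

```text
time: 2.8
ee_pos: [0.5827, -0.3487, 0.1501]
eef_rot: [0.719, 0.695, 0.0, 0.0]
ft_force: [0.9, 0.9, 0.3]
width: 0.0569
grip_force: 0.0
```

```bash
python3 - <<'E'
from h import *
c=snap('top','t1.png');d=snap('scene','s1.png');s=r.read_state();q=s['eef_rot']
print(s['ee_pos'],2*np.degrees(np.arctan2(q[1],q[0]))-90,s['joint_positions'],s['width'])
# mug rim pixels
print(onz(c,219,212,.09),onz(c,238,212,.09),onz(c,200,212,.09),onz(c,219,195,.09),onz(c,219,231,0.0))
for z in(.05,.08,.1): print(z,proj(d,list(onz(c,219,212,z)[:2])+[z]))
E
```

```text
[ 0.57945344 -0.35371296  0.14838149] -2.4333410877299855 [-0.0119426   0.58863887  0.71917628  1.43501745 -0.38849749  1.26560808
  0.69796156] 0.05685974421635961
[0.62847932 0.18407111 0.09      ] [0.62812524 0.14444744 0.09      ] [0.62884952 0.22393242 0.09      ] [0.66452446 0.18510166 0.09      ] [0.6026006  0.20269137 0.        ]
0.05 [243.81651996 216.39286966]
0.08 [243.58760226 205.83508584]
0.1 [243.43465878 198.63190462]
```

Request:
{"op": "drive_tool", "data": {"series": [[[0.3,0,-2],0],[[0,0,-2],0],[[0,0,-2],0],[[0,0,-2],0],[[0,0,-1.6],0],[[0,0,-1],0],[[0,0,-1],0],[[0,0,0],0],[[0,0,0],0],[[0,0,0],0]]}}

```text
time: 4.15
ee_pos: [0.5855, -0.3475, 0.0352]
eef_rot: [0.719, 0.695, 0.0, 0.0]
ft_force: [0.1, -0.3, -0.8]
width: 0.0565
grip_force: 0.0
```

Request:
{"op": "drive_tool", "data": {"series": [[[0,0,0],0],[[0,0,0],0],[[0,0,0],0],[[0,0,0],0],[[0,0,0],0],[[0,0,0],0],[[0,0,0],0],[[0,0,0],0],[[0,0,0],0],[[0,0,0],0]], "hand": 1}}

```text
time: 5.4
ee_pos: [0.5835, -0.3474, 0.0344]
eef_rot: [0.719, 0.695, -0.001, -0.001]
ft_force: [-6.2, 1.6, 4.1]
width: 0.0124
grip_force: 15.0
```

Request:
{"op": "drive_tool", "data": {"series": [[[0.06,0,0.91],0],[[0.19,0,0.89],0],[[0.31,0,0.85],0],[[0.43,0,0.8],0],[[0.54,-0.02,0.74],0],[[0.63,-0.03,0.65],0],[[0.72,-0.03,0.56],0],[[0.79,-0.03,0.45],0],[[0.84,-0.03,0.34],0],[[0.89,-0.03,0.22],0]]}}

```text
time: 6.65
ee_pos: [0.6388, -0.3504, 0.1006]
eef_rot: [0.719, 0.695, -0.0, 0.001]
ft_force: [-5.3, -1.4, 3.8]
width: 0.012
grip_force: 15.0
```

Request:
{"op": "drive_tool", "data": {"series": [[[0.3,0,0],0],[[0.2,0,0],0],[[0,0,0],0],[[0,0,0],0],[[0,0,0],0],[[0,0,0],0],[[0,0,0],0],[[0,0,0],0],[[0,0,0],0],[[0,0,0],0]]}}

```text
time: 7.9
ee_pos: [0.6439, -0.3506, 0.1006]
eef_rot: [0.719, 0.695, -0.0, 0.001]
ft_force: [-5.1, -2.1, 6.1]
width: 0.0125
grip_force: 15.0
```

Request:
{"op": "drive_tool", "data": {"series": [[[0,0,0],0],[[0,0,0],0],[[0,0,0],0],[[0,0,0],0],[[0,0,1.5],0],[[0,0,1.5],0],[[0,0,1.5],0],[[0,0,1.5],0],[[0,0,1.5],0],[[0,0,1.5],0]], "hand": 0.5}}

```text
time: 9.15
ee_pos: [0.6441, -0.349, 0.1898]
eef_rot: [0.719, 0.695, 0.0, 0.0]
ft_force: [0.2, 0.4, -0.1]
width: 0.0439
grip_force: 0.0
```

Request:
{"op": "drive_tool", "data": {"series": [[[-0.57,1.8,0],-9],[[-0.57,1.8,0],-9],[[-0.57,1.8,0],-9],[[-0.57,1.8,0],-9],[[-0.57,1.8,0],-9],[[-0.57,1.8,0],-9],[[-0.57,1.8,0],-9],[[-0.57,1.8,0],-9],[[-0.57,1.8,0],-9],[[-0.57,1.8,0],-9]]}}

```text
time: 10.4
ee_pos: [0.587, -0.1683, 0.1892]
eef_rot: [1.0, -0.02, 0.0, -0.0]
ft_force: [0.1, 0.2, 0.9]
width: 0.044
grip_force: 0.0
```

```bash
python3 - <<'E'
from h import *
d=snap('scene');s=r.read_state();q=s['eef_rot']
print(s['ee_pos'],2*np.degrees(np.arctan2(q[1],q[0]))-90,s['width'])
cv2.imwrite('pics/s2.png',cv2.resize(d['color'][180:330,250:500,::-1],None,fx=3,fy=3))
E
```

```text
[ 0.58715933 -0.1657321   0.18887798] -92.55422715446872 0.04292322788163098
```

View pics/s2.png

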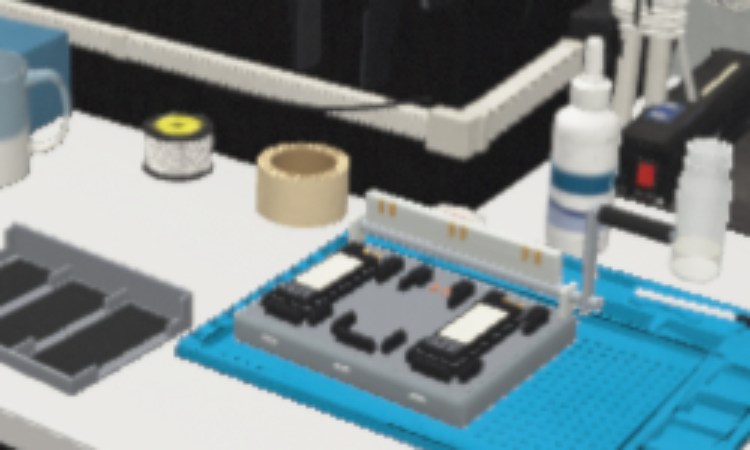

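```bash
python3 - <<'E'
from h import *
for n in('scene','top'):
    d=snap(n);o=cv2.imread('pics/%s0.png'%n)[:,:,::-1]
    m=np.abs(d['color'].astype(int)-o).max(2)>40
    print(n,m.sum(),proj(d,r.read_state()['ee_pos']));print(cv2.resize(m.astype(np.float32),(32,24),interpolation=cv2.INTER_AREA).__gt__(.3).astype(int).astype(str).tolist().__len__())
    for row in cv2.resize(m.astype(np.float32),(32,24),interpolation=cv2.INTER_AREA)>.3: print(''.join('.#'[int(x)] for x in row))
E
```

```text
scene 26943 [362.3599955  200.07867903]
24
#####.......########............
#####...........####............
#####............###............
#####............###............
.###.............###............
..##.............##.............
..##............................
..##............##..............
.###..............#.............
..##............................
.###............................
..##............................
..##..............##............
..##...............###..........
..##............................
.##.............................
................................
................................
................................
................................
................................
................................
................................
................................
top 31570 [397.52667038 222.22302801]
24
................................
................................
................................
................................
................................
................................
.....................##.........
....................#####.......
...................######.......
.................########.......
.................#######........
.................###.###........
.................###.##.........
................######..........
................######..........
...............######...........
...............#####............
..............####..............
.............#####..............
.............#####..............
............######..............
.............#####..............
..........#######...............
.........####.###...............
```

Request:
{"op": "drive_tool", "data": {"series": [[[0,-0.4,-2],0],[[0,0,-2.5],0],[[0,0,-2.5],0],[[0,0,-2.5],0],[[0,0,-2],0],[[0,0,-1.5],0],[[0,0,-1],0],[[0,0,-0.8],0],[[0,0,0],0],[[0,0,0],0]]}}

```text
time: 11.8
ee_pos: [0.5875, -0.1731, 0.0412]
eef_rot: [1.0, -0.017, 0.0, 0.0]
ft_force: [-0.3, 0.2, -0.7]
width: 0.0435
grip_force: 0.0
```

Request:
{"op": "drive_tool", "data": {"series": [[[0,0,0],0],[[0,0,0],0],[[0,0,0],0],[[0,0,0],0],[[0,0,0],0],[[0,0,0],0],[[0,0,0],0],[[0,0,0],0],[[0,0,0],0],[[0,0,0],0]], "hand": 1, "newtons": 25}}

```text
time: 13.05
ee_pos: [0.5875, -0.1712, 0.0409]
eef_rot: [1.0, -0.016, -0.0, -0.001]
ft_force: [-1.3, 6.2, 4.4]
width: 0.0278
grip_force: 25.0
```

Request:
{"op": "drive_tool", "data": {"series": [[[0,0,1],0],[[0,0,2],0],[[0,0,2],0],[[0,0,2.5],0],[[0,0,2.5],0],[[-2.13,4.26,0],0],[[-2.13,4.26,0],0],[[-2.13,4.26,0],0],[[-2.13,4.26,0],0],[[-2.13,4.26,0],0]]}}

```text
time: 14.3
ee_pos: [0.4803, 0.0404, 0.1413]
eef_rot: [1.0, -0.018, 0.0, 0.0]
ft_force: [0.4, -0.9, 0.2]
width: 0.0278
grip_force: 25.0
```

Request:
{"op": "drive_tool", "data": {"series": [[[0,0,0],0],[[0,0,-2.5],0],[[0,0,-2.5],0],[[0,0,-2.5],0],[[0,0,-2.5],0],[[0,0,-1.3],0],[[0,0,-0.7],0],[[0,0,-0.4],0],[[0,0,0],0],[[0,0,0],0]]}}

```text
time: 15.55
ee_pos: [0.4809, 0.0402, 0.0171]
eef_rot: [1.0, -0.017, 0.0, -0.0]
ft_force: [-0.3, 0.2, -0.8]
width: 0.0277
grip_force: 25.0
```

Request:
{"op": "drive_tool", "data": {"series": [[[0,0,-0.1],0],[[0,0,0],0],[[0,0,0],0],[[0,0,0],0],[[0,0,1.5],0],[[0,0,2],0],[[0,0,2],0],[[0,0,2],0],[[0,0,2],0],[[0,0,3],0]], "hand": 0.5}}

```text
time: 16.8
ee_pos: [0.4803, 0.0395, 0.1417]
eef_rot: [1.0, -0.017, -0.0, 0.0]
ft_force: [0.9, 0.4, 1.6]
width: 0.0437
grip_force: 0.0
```

Request:
{"op": "drive_tool", "data": {"series": [[[1.28,-4.03,0],0],[[1.28,-4.03,0],0],[[1.28,-4.03,0],0],[[1.28,-4.03,0],0],[[1.28,-4.03,0],0],[[1.28,-4.03,0],0],[[1.28,-4.03,0],0],[[1.28,-4.03,0],0],[[0,0,-2],0],[[0,0,-2],0]]}}

```text
time: 18.05
ee_pos: [0.583, -0.2819, 0.1001]
eef_rot: [1.0, -0.017, -0.0, -0.0]
ft_force: [0.4, 1.2, -0.6]
width: 0.0433
grip_force: 0.0
```

Right over bay 3; descend, grip, lift, carry to the right lane.

Request:
{"op": "drive_tool", "data": {"series": [[[0,0,-1.5],0],[[0,0,-1.5],0],[[0,0,-1.5],0],[[0,0,-0.9],0],[[0,0,-0.5],0],[[0,0,0],0],[[0,0,0],0],[[0,0,0],0],[[0,0,0],0],[[0,0,0],0]]}}

```text
time: 19.3
ee_pos: [0.5831, -0.2824, 0.0418]
eef_rot: [1.0, -0.017, 0.0, 0.0]
ft_force: [0.1, 0.2, -0.1]
width: 0.0435
grip_force: 0.0
```

Request:
{"op": "drive_tool", "data": {"series": [[[0,0,0],0],[[0,0,0],0],[[0,0,0],0],[[0,0,0],0],[[0,0,0],0],[[0,0,0],0],[[0,0,0],0],[[0,0,0],0],[[0,0,0],0],[[0,0,0],0]], "hand": 1}}

```text
time: 20.55
ee_pos: [0.583, -0.2825, 0.0417]
eef_rot: [1.0, -0.017, 0.0, 0.0]
ft_force: [-0.2, 0.6, 0.6]
width: 0.0277
grip_force: 25.0
```

```bash
python3 - <<'E'
from m1 import *
for q in[(150,250,125,60),(270,255,85,60)]:
    for a,ce,p in blobs(T,q,cream,20):
        P=np.array([onz(T,*x,.016 if q[0]==150 else .0195)[:2] for x in p]);w,V=np.linalg.eigh(np.cov(P.T));ax=V[:,1]
        print(a,P.mean(0).round(4),np.degrees(np.arctan2(ax[1],ax[0])).round(1),np.sqrt(12*w).round(4))
E
```

```text
180 [0.4836 0.2904] 60.6 [0.0182 0.0483]
185 [0.4705 0.1685] 110.4 [0.018  0.0487]
191 [0.4764 0.0389] 178.1 [0.0184 0.0473]
```

Request:
{"op": "drive_tool", "data": {"series": [[[0,0,1],0],[[0,0,2],0],[[0,0,2],0],[[0,0,2.5],0],[[0,0,2.5],0],[[-2.12,4.36,0],0],[[-2.12,4.36,0],0],[[-2.12,4.36,0],0],[[-2.12,4.36,0],0],[[-2.12,4.36,0],0]]}}

```text
time: 21.9
ee_pos: [0.478, -0.0662, 0.1426]
eef_rot: [1.0, -0.017, 0.0, -0.0]
ft_force: [0.4, 0.1, 0.5]
width: 0.0279
grip_force: 25.0
```

Request:
{"op": "drive_tool", "data": {"series": [[[0,0,0],0],[[0,0,-2.5],0],[[0,0,-2.5],0],[[0,0,-2.5],0],[[0,0,-2.5],0],[[0,0,-1.3],0],[[0,0,-0.7],0],[[0,0,-0.4],0],[[0,0,0],0],[[0,0,0],0]]}}

```text
time: 23.15
ee_pos: [0.4789, -0.0671, 0.0185]
eef_rot: [1.0, -0.017, 0.001, 0.0]
ft_force: [0.6, 0.0, -1.2]
width: 0.0278
grip_force: 25.0
```

Request:
{"op": "drive_tool", "data": {"series": [[[0,0,-0.25],0],[[0,0,0],0],[[0,0,0],0],[[0,0,0],0],[[0,0,1.5],0],[[0,0,2],0],[[0,0,2],0],[[0,0,2],0],[[0,0,1.5],0],[[0,0,1.2],0]], "hand": 0.5}}

```text
time: 24.4
ee_pos: [0.4786, -0.0672, 0.1185]
eef_rot: [1.0, -0.017, 0.0, 0.0]
ft_force: [0.3, -0.2, -0.0]
width: 0.0438
grip_force: 0.0
```

Request:
{"op": "drive_tool", "data": {"series": [[[-0.07,2.31,0],-6.8],[[-0.07,2.31,0],-6.8],[[-0.07,2.31,0],-6.8],[[-0.07,2.31,0],-6.8],[[-0.07,2.31,0],-6.8],[[-0.07,2.31,0],-6.8],[[-0.07,2.31,0],-6.8],[[-0.07,2.31,0],-6.8],[[-0.07,2.31,0],-6.8],[[-0.07,2.31,0],-6.8]], "hand": 0.35}}

```text
time: 25.65
ee_pos: [0.4937, 0.1591, 0.0981]
eef_rot: [0.825, -0.565, -0.014, -0.002]
ft_force: [-0.4, 0.0, 1.7]
width: 0.0566
grip_force: 0.0
```

```bash
python3 - <<'E'
from m1 import *
s=r.read_state();q=s['eef_rot'];print(s['ee_pos'],2*np.degrees(np.arctan2(q[1],q[0]))-90,s['joint_positions'].round(2))
for q in[(150,250,125,60),(270,255,85,60)]:
    for a,ce,p in blobs(T,q,cream,20):
        P=np.array([onz(T,*x,.016 if q[0]==150 else .0195)[:2] for x in p]);w,V=np.linalg.eigh(np.cov(P.T));ax=V[:,1]
        print(a,P.mean(0).round(4),np.degrees(np.arctan2(ax[1],ax[0])).round(1),np.sqrt(12*w).round(4))
cv2.imwrite('pics/t3.png',cv2.resize(T['color'][150:330,140:500,::-1],None,fx=2.2,fy=2.2))
E
```

```text
[0.49372754 0.15753528 0.09565955] -158.770482655551 [-1.43  0.6   1.34  1.93 -0.65  1.17 -2.6 ]
30 [0.4758 0.1727] 111.6 [0.0052 0.0275]
201 [0.4766 0.0391] 178.9 [0.019  0.0486]
197 [ 0.4743 -0.0686] 177.7 [0.0187 0.0483]
```

View pics/t3.png

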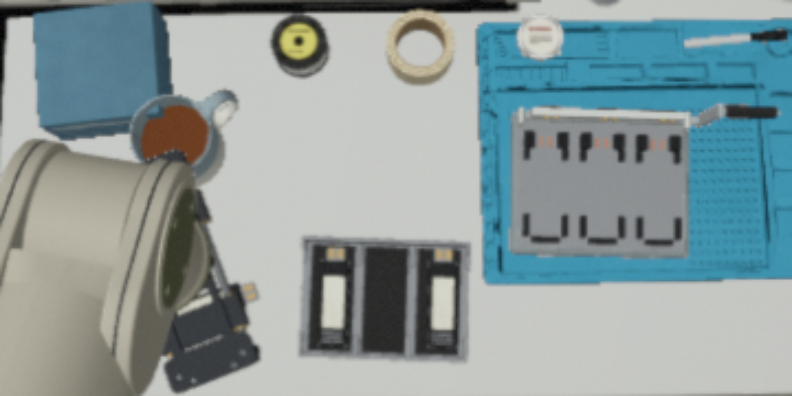

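Request:
{"op": "drive_tool", "data": {"series": [[[-0.2,0,1],10.5],[[-0.2,0,1],10.5],[[-0.2,0,1],10.5],[[-0.2,0,1],10.5],[[-0.2,0,1],10.5],[[-0.2,0,1],10.5],[[-0.2,0,0],10.5],[[-0.2,0,0],10.5],[[-0.2,0,0],10.5],[[-0.2,0,0],10.5]]}}

```text
time: 27.0
ee_pos: [0.4738, 0.1553, 0.1585]
eef_rot: [0.95, 0.313, -0.008, 0.009]
ft_force: [0.2, -0.0, -0.1]
width: 0.0566
grip_force: 0.0
```

Request:
{"op": "drive_tool", "data": {"series": [[[0,0,0],10.5],[[0,0,0],10.5],[[0,0,0],10.5],[[0,0,0],10.5],[[0,0,0],10.5],[[0,0,0],10.5],[[0,0,0],10.5],[[0,0,0],0],[[0,0,0],0],[[0,0,0],0]]}}

```text
time: 28.25
ee_pos: [0.4738, 0.1561, 0.158]
eef_rot: [0.577, 0.817, -0.001, 0.013]
ft_force: [0.5, -0.2, 0.3]
width: 0.0562
grip_force: 0.0
```

```bash
cat > st.py <<'E'
from m1 import *
s=r.read_state();q=s['eef_rot'];print(s['ee_pos'].round(4),'yaw',round(2*np.degrees(np.arctan2(q[1],q[0]))-90,1),s['joint_positions'].round(2),s['width'])
def lab(roi,z):
    for a,ce,p in blobs(T,roi,cream,20):
        P=np.array([onz(T,*x,z)[:2] for x in p]);w,V=np.linalg.eigh(np.cov(P.T));ax=V[:,1]
        print(a,P.mean(0).round(4),np.degrees(np.arctan2(ax[1],ax[0])).round(1),np.sqrt(12*w).round(4))
E
python3 -c "
from st import *
lab((150,250,125,60),.016)"
```

```text
[0.4738 0.1563 0.1579] yaw 19.6 [-1.28  0.12  0.92  1.93 -0.08  1.13  0.01] 0.056514742501430126
46 [0.4767 0.1509] -159.1 [0.0121 0.0182]
```

Request:
{"op": "drive_tool", "data": {"series": [[[-0.15,0.75,-2],0.5],[[0,0,-2.5],0],[[0,0,-2.5],0],[[0,0,-2.5],0],[[0,0,-2.2],0],[[0,0,-1.5],0],[[0,0,-1],0],[[0,0,-0.4],0],[[0,0,0],0],[[0,0,0],0]]}}

```text
time: 29.6
ee_pos: [0.4726, 0.164, 0.0123]
eef_rot: [0.572, 0.82, -0.001, 0.013]
ft_force: [-0.5, 0.7, -0.2]
width: 0.0567
grip_force: 0.0
```

Request:
{"op": "drive_tool", "data": {"series": [[[0,0,0],0],[[0,0,0],0],[[0,0,0],0],[[0,0,0],0],[[0,0,0],0],[[0,0,0],0],[[0,0,0],0],[[0,0,0],0],[[0,0,0],0],[[0,0,0],0]], "hand": 1}}

```text
time: 30.85
ee_pos: [0.4723, 0.1638, 0.0119]
eef_rot: [0.572, 0.82, -0.001, 0.013]
ft_force: [-0.8, 0.6, 2.4]
width: 0.0276
grip_force: 25.0
```

Request:
{"op": "drive_tool", "data": {"series": [[[0,0,1],0],[[0,0,2],0],[[0,0,2.5],0],[[0,0,2.5],0],[[0,0,2.5],0],[[0,0,2],0],[[1.15,-3.35,0],6.8],[[1.15,-3.35,0],6.8],[[1.15,-3.35,0],6.8],[[1.15,-3.35,0],6.8]]}}

```text
time: 32.1
ee_pos: [0.5185, 0.0286, 0.1374]
eef_rot: [0.362, 0.932, 0.002, 0.013]
ft_force: [0.2, 0.2, -0.7]
width: 0.0278
grip_force: 25.0
```

Request:
{"op": "drive_tool", "data": {"series": [[[1.15,-3.35,0],6.8],[[1.15,-3.35,0],6.8],[[1.15,-3.35,0],6.8],[[1.15,-3.35,0],6.8],[[1.15,-3.35,0],6.8],[[1.15,-3.35,0],6.7],[[0,0,0],0],[[0,0,0],0],[[0,0,0],0],[[0,0,0],0]]}}

```text
time: 33.35
ee_pos: [0.5874, -0.1702, 0.1369]
eef_rot: [0.016, 1.0, 0.006, 0.011]
ft_force: [0.2, -0.3, -1.0]
width: 0.0276
grip_force: 25.0
```

```bash
python3 -c "
from st import *
lab((150,250,125,60),.016)
lab((270,255,85,60),.0195)
lab((370,180,60,80),s['ee_pos'][2]+.0045)
cv2.imwrite('pics/s4.png',cv2.resize(S['color'][150:330,150:500,::-1],None,fx=2.2,fy=2.2))"
```

```text
[ 0.5874 -0.1706  0.137 ] yaw 88.1 [-0.4   0.44  0.79  1.67 -0.36  1.16  2.02] 0.0280624315722147
180 [0.4836 0.2904] 60.6 [0.0182 0.0483]
185 [0.4764 0.0387] 177.7 [0.018  0.0475]
187 [ 0.4749 -0.0684] 177.3 [0.0184 0.0474]
```

View pics/s4.png

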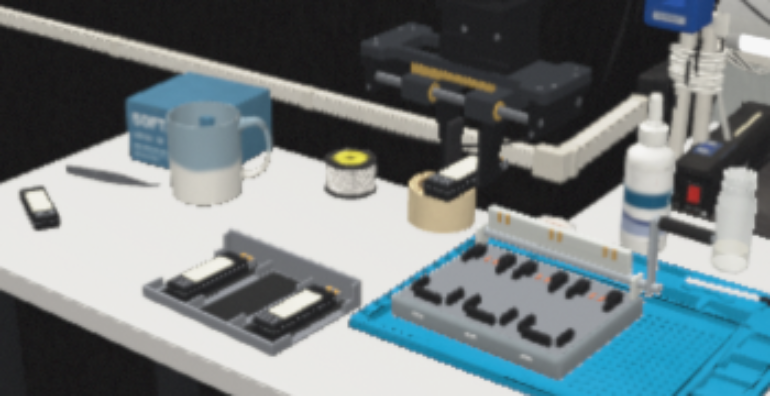

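Request:
{"op": "drive_tool", "data": {"series": [[[0,-0.05,-1.5],0],[[0,0,-2],0],[[0,0,-2],0],[[0,0,-1.5],0],[[0,0,-0.7],0],[[0,0,-0.6],0],[[0,0,-0.5],0],[[0,0,-0.5],0],[[0,0,-0.2],0],[[0,0,0],0]]}}

```text
time: 34.7
ee_pos: [0.5875, -0.1712, 0.042]
eef_rot: [0.017, 1.0, 0.006, 0.011]
ft_force: [0.3, 3.4, 2.2]
width: 0.0276
grip_force: 25.0
```

```bash
python3 -c "
from st import *
print(s['ft_force'])"
```

```text
[ 0.5875 -0.1712  0.042 ] yaw 88.1 [-0.34  0.56  0.72  1.74 -0.45  0.99  2.09] 0.027170986478382494
[0.91151076 4.48332481 2.21122434]
```

Request:
{"op": "drive_tool", "data": {"series": [[[0,0,0],0],[[0,0,0],0],[[0,0,0],0],[[0,0,0],0],[[0,0,1.5],0],[[0,0,2],0],[[0,0,2],0],[[0,0,2],0],[[0,0,2],0],[[0,0,2],0]], "hand": 0.5}}

```text
time: 36.05
ee_pos: [0.5873, -0.1717, 0.1583]
eef_rot: [0.017, 1.0, 0.006, 0.011]
ft_force: [0.4, 0.1, 0.1]
width: 0.0432
grip_force: 0.0
```

Request:
{"op": "drive_tool", "data": {"series": [[[-0.85,3.88,0],-9.75],[[-0.85,3.88,0],-9.75],[[-0.85,3.88,0],-9.75],[[-0.85,3.88,0],-9.75],[[-0.85,3.88,0],-9.75],[[-0.85,3.88,0],-9.75],[[-0.85,3.88,0],-9.75],[[-0.85,3.88,0],-9.75],[[-0.85,3.88,0],-9.75],[[-0.85,3.88,0],-9.75]], "hand": 0.35}}

```text
time: 37.3
ee_pos: [0.5019, 0.2177, 0.1576]
eef_rot: [0.764, 0.645, -0.004, 0.012]
ft_force: [1.2, -0.1, 0.6]
width: 0.0565
grip_force: 0.0
```

Request:
{"op": "drive_tool", "data": {"series": [[[-0.85,3.88,0],-9.75],[[-0.85,3.88,0],-9.75],[[0,0,0],0],[[0,0,0],0],[[0,0,0],0],[[0,0,0],0],[[0,0,0],0],[[0,0,0],0],[[0,0,0],0],[[0,0,0],0]]}}

```text
time: 38.55
ee_pos: [0.4853, 0.2939, 0.1568]
eef_rot: [0.861, 0.508, -0.007, 0.011]
ft_force: [0.2, 0.7, -0.4]
width: 0.0567
grip_force: 0.0
```

```bash
python3 -c "
from st import *
print('dr');lab((140,240,140,75),.016);print('dock')
lab((370,205,90,60),.0455)
for a,ce,p in blobs(S,(140,220,110,60),cream,15)+blobs(S,(340,255,90,50),cream,15): print(a,ce)"
```

```text
[0.4853 0.2939 0.1568] yaw -28.9 [-1.52  0.47  1.14  1.74 -0.43  1.23 -0.78] 0.056335823410416576
dr
188 [0.4836 0.2901] 61.4 [0.0188 0.0487]
dock
204 [ 0.5821 -0.1721] 178.5 [0.0191 0.0491]
296 [238.83783784 234.89527027]
71 [167.04225352 240.84507042]
91 [241.89010989 272.28571429]
15 [348.4 255.6]
114 [359.15789474 270.42982456]
```

Request:
{"op": "drive_tool", "data": {"series": [[[0.05,0.05,-2],0],[[0,0,-2.5],0],[[0,0,-2.5],0],[[0,0,-2.5],0],[[0,0,-2.2],0],[[0,0,-1.5],0],[[0,0,-0.9],0],[[0,0,-0.4],0],[[0,0,0],0],[[0,0,0],0]]}}

```text
time: 39.9
ee_pos: [0.4861, 0.2946, 0.0124]
eef_rot: [0.861, 0.508, -0.006, 0.011]
ft_force: [0.8, -0.1, 0.8]
width: 0.0568
grip_force: 0.0
```

Request:
{"op": "drive_tool", "data": {"series": [[[0,0,0],0],[[0,0,0],0],[[0,0,0],0],[[0,0,0],0],[[0,0,0],0],[[0,0,0],0],[[0,0,0],0],[[0,0,0],0],[[0,0,0],0],[[0,0,0],0]], "hand": 1}}

```text
time: 41.15
ee_pos: [0.4857, 0.2944, 0.0119]
eef_rot: [0.861, 0.508, -0.007, 0.011]
ft_force: [-1.6, 0.8, 2.7]
width: 0.0276
grip_force: 25.0
```

Request:
{"op": "drive_tool", "data": {"series": [[[0,0,1],0],[[0,0,2],0],[[0,0,2.5],0],[[0,0,2.5],0],[[0,0,2.5],0],[[0,0,2],0],[[0.7,-4.12,0],-4.5],[[0.7,-4.12,0],-4.5],[[0.7,-4.12,0],-4.5],[[0.7,-4.12,0],-4.5]]}}

```text
time: 42.4
ee_pos: [0.5137, 0.1267, 0.137]
eef_rot: [0.931, 0.365, -0.008, 0.01]
ft_force: [1.4, -0.2, -0.3]
width: 0.0275
grip_force: 25.0
```

Request:
{"op": "drive_tool", "data": {"series": [[[0.7,-4.12,0],-4.5],[[0.7,-4.12,0],-4.5],[[0.7,-4.12,0],-4.5],[[0.7,-4.12,0],-4.5],[[0.7,-4.12,0],-4.5],[[0.7,-4.12,0],-4.5],[[0.7,-4.12,0],-4.5],[[0.7,-4.12,0],-4.5],[[0.7,-4.12,0],-4.5],[[0.65,-4.1,0],-4.6]]}}

```text
time: 43.65
ee_pos: [0.5823, -0.2849, 0.137]
eef_rot: [1.0, -0.02, -0.012, 0.006]
ft_force: [0.2, 0.0, -0.9]
width: 0.028
grip_force: 25.0
```

Request:
{"op": "drive_tool", "data": {"series": [[[0,0,0],0],[[0,0,0],0],[[0,0,0],0],[[0,0,0],0],[[0,0,0],0],[[0,0,0],0],[[0,0,0],0],[[0,0,0],0],[[0,0,0],0],[[0,0,0],0]]}}

```text
time: 44.9
ee_pos: [0.5833, -0.2822, 0.1368]
eef_rot: [1.0, -0.018, -0.011, 0.006]
ft_force: [0.2, 0.8, -1.7]
width: 0.0275
grip_force: 25.0
```

```bash
python3 -c "
from st import *
print('dock');lab((370,205,90,60),.0455)
cv2.imwrite('pics/s5.png',cv2.resize(S['color'][150:330,150:500,::-1],None,fx=2.2,fy=2.2))"
```

```text
[ 0.5833 -0.2822  0.1368] yaw -92.0 [-0.38  0.74  1.15  1.54 -0.66  1.32 -0.76] 0.02759416702112103
dock
191 [ 0.5819 -0.1718] 176.7 [0.0189 0.0463]
```

View pics/s5.png

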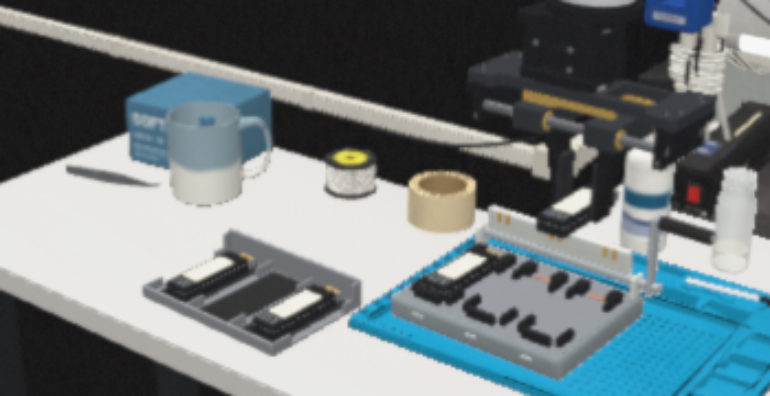

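The held pack is above bay 3 and level, and the other pack is home in bay 1. Lower it.

Request:
{"op": "drive_tool", "data": {"series": [[[0,0,-1.5],0],[[0,0,-2],0],[[0,0,-2],0],[[0,0,-1.5],0],[[0,0,-0.7],0],[[0,0,-0.6],0],[[0,0,-0.5],0],[[0,0,-0.5],0],[[0,0,-0.2],0],[[0,0,0],0]]}}

```text
time: 46.25
ee_pos: [0.5834, -0.2823, 0.042]
eef_rot: [1.0, -0.018, -0.011, 0.006]
ft_force: [0.5, 0.2, -1.4]
width: 0.0277
grip_force: 25.0
```

Request:
{"op": "drive_tool", "data": {"series": [[[0,0,0],0],[[0,0,0],0],[[0,0,0],0],[[0,0,0],0],[[0,0,1.5],0],[[0,0,2],0],[[0,0,2.5],0],[[0,0,3],0],[[0,0,3],0],[[0,0,2.8],0]], "hand": 0.5}}

```text
time: 47.5
ee_pos: [0.5833, -0.2826, 0.1926]
eef_rot: [1.0, -0.018, -0.011, 0.006]
ft_force: [0.0, 0.3, -0.1]
width: 0.0434
grip_force: 0.0
```

Request:
{"op": "drive_tool", "data": {"series": [[[0.6,-0.68,0],9],[[0.6,-0.68,0],9],[[0.6,-0.68,0],9],[[0.6,-0.68,0],9],[[0.6,-0.68,0],9],[[0.6,-0.68,0],9],[[0.6,-0.68,0],9],[[0.6,-0.68,0],9],[[0.6,-0.68,0],9],[[0.6,-0.68,0],9]]}}

```text
time: 48.75
ee_pos: [0.6433, -0.351, 0.1917]
eef_rot: [0.718, 0.696, -0.004, 0.013]
ft_force: [0.1, -0.4, 0.0]
width: 0.0438
grip_force: 0.0
```

```bash
python3 -c "
from st import *
print('dock');lab((370,205,90,60),.0455);lab((270,255,85,60),.0195)
for a,ce,p in blobs(S,(340,255,90,50),cream,15): print(a,ce)
H=np.zeros((600,800,3),np.uint8)
a=cv2.resize(T['color'][180:270,350:500,::-1],None,fx=3.2,fy=3.2);b=cv2.resize(S['color'][210:310,320:490,::-1],None,fx=3,fy=3)
H[:a.shape[0],:a.shape[1]]=a;H[a.shape[0]:a.shape[0]+b.shape[0],:b.shape[1]]=b
cv2.imwrite('pics/s6.png',H)"
```

```text
[ 0.6431 -0.3516  0.1915] yaw -2.0 [-0.04  0.69  0.79  1.23 -0.47  1.38  0.67] 0.04374393089165348
dock
197 [ 0.5812 -0.172 ] 178.5 [0.0192 0.0474]
184 [ 0.5798 -0.2837] 179.4 [0.0183 0.0475]
187 [0.4765 0.0388] 178.0 [0.0182 0.0474]
188 [ 0.475  -0.0685] 177.3 [0.0185 0.0473]
15 [348.4 255.6]
117 [359.23931624 270.37606838]
132 [408.36363636 287.32575758]
```

View pics/s6.png

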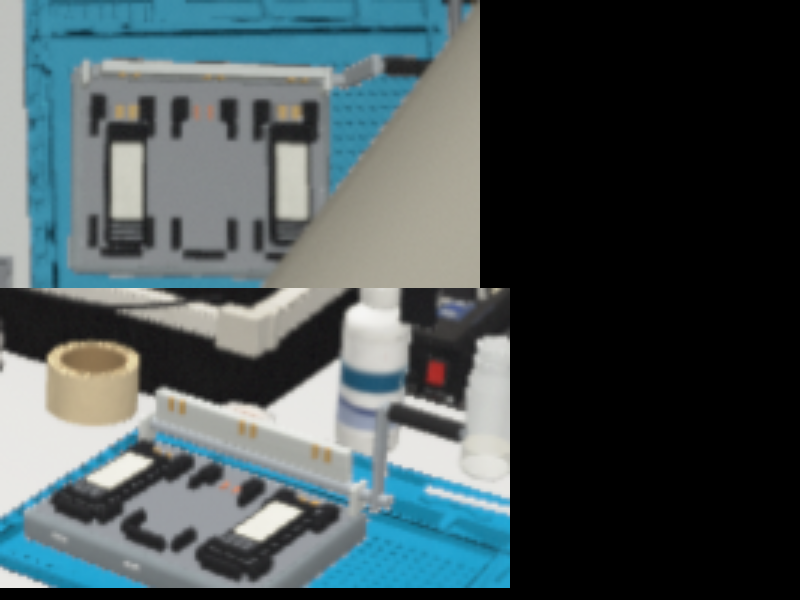

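Request:
{"op": "drive_tool", "data": {"series": [[[0.05,0.1,-2],0],[[0,0,-2],0],[[0,0,-2],0],[[0,0,-1.5],0],[[0,0,-1],0],[[0,0,-0.6],0],[[0,0,0],0],[[0,0,0],0],[[0,0,0],0],[[0,0,0],0]]}}

```text
time: 50.1
ee_pos: [0.6439, -0.3493, 0.0992]
eef_rot: [0.719, 0.694, -0.004, 0.012]
ft_force: [-0.7, -0.6, -0.6]
width: 0.0441
grip_force: 0.0
```

Request:
{"op": "drive_tool", "data": {"series": [[[0,0,0],0],[[0,0,0],0],[[0,0,0],0],[[0,0,0],0],[[0,0,0],0],[[0,0,0],0],[[0,0,0],0],[[0,0,0],0],[[0,0,0],0],[[0,0,0],0]], "hand": 1, "newtons": 15}}

```text
time: 51.35
ee_pos: [0.6438, -0.3492, 0.0988]
eef_rot: [0.719, 0.694, -0.004, 0.012]
ft_force: [-0.0, -0.6, 0.2]
width: 0.0123
grip_force: 15.0
```

Request:
{"op": "drive_tool", "data": {"series": [[[-0.55,0,-0.05],0],[[-0.89,0.03,-0.22],0],[[-0.84,0.03,-0.34],0],[[-0.79,0.03,-0.45],0],[[-0.72,0.03,-0.56],0],[[-0.63,0.03,-0.65],0],[[-0.54,0.02,-0.74],0],[[-0.43,0,-0.8],0],[[-0.31,0,-0.85],0],[[-0.19,0,-0.89],0]]}}

```text
time: 52.6
ee_pos: [0.5846, -0.3472, 0.0426]
eef_rot: [0.719, 0.694, -0.004, 0.012]
ft_force: [4.1, 4.0, 2.5]
width: 0.0118
grip_force: 14.7
```

Request:
{"op": "drive_tool", "data": {"series": [[[-0.06,0,-0.7],0],[[0,0,-0.3],0],[[0,0,-0.1],0],[[0,0,0],0],[[0,0,0],0],[[0,0,0],0],[[0,0,0],0],[[0,0,0],0],[[0,0,0],0],[[0,0,0],0]]}}

```text
time: 53.85
ee_pos: [0.5837, -0.3472, 0.0319]
eef_rot: [0.719, 0.694, -0.004, 0.011]
ft_force: [-1.7, 4.7, -0.8]
width: 0.0121
grip_force: 14.9
```

Request:
{"op": "drive_tool", "data": {"series": [[[0,0,-0.2],0],[[0,0,-0.2],0],[[0,0,0],0],[[0,0,0],0],[[0,0,0],0],[[0,0,0],0],[[0,0,0],0],[[0,0,0],0],[[0,0,0],0],[[0,0,0],0]]}}

```text
time: 55.1
ee_pos: [0.5837, -0.3474, 0.0289]
eef_rot: [0.72, 0.694, -0.004, 0.012]
ft_force: [-3.9, 7.1, 7.6]
width: 0.012
grip_force: 14.3
```

Request:
{"op": "drive_tool", "data": {"series": [[[0,0,0],0],[[0,0,0],0],[[0,0,0],0],[[0,0,0],0],[[0,0,0],0],[[0,0,1.5],0],[[0,0,2],0],[[0,0,3],0],[[0,0,3],0],[[0,0,3],0]], "hand": 0.4}}

```text
time: 56.35
ee_pos: [0.5844, -0.3478, 0.1562]
eef_rot: [0.72, 0.694, -0.003, 0.013]
ft_force: [-0.0, -0.1, 0.9]
width: 0.052
grip_force: 0.0
```

Request:
{"op": "drive_tool", "data": {"series": [[[-2,4,1],0],[[-2,4,1],0],[[-2,4,1],0],[[-2,4,0],0],[[-2,4,0],0],[[-2,4,0],0],[[-1,5,0],0],[[0,5,0],0],[[0,5,0],0],[[0,0,0],0]]}}

```text
time: 57.6
ee_pos: [0.4544, 0.0456, 0.1845]
eef_rot: [0.718, 0.696, -0.003, 0.012]
ft_force: [-0.6, -0.1, -0.4]
width: 0.0522
grip_force: 0.0
```

```bash
python3 -c "
from st import *
print('dock');lab((370,205,90,60),.0455);print('tray');lab((270,255,85,60),.0195)
for a,ce,p in blobs(S,(340,262,90,50),cream,15): print(a,ce)
H=np.zeros((600,800,3),np.uint8)
a=cv2.resize(T['color'][150:270,250:500,::-1],None,fx=2.5,fy=2.5);b=cv2.resize(S['color'][220:320,200:490,::-1],None,fx=2.7,fy=2.7)
H[:a.shape[0],:a.shape[1]]=a;H[a.shape[0]:a.shape[0]+b.shape[0],:b.shape[1]]=b
cv2.imwrite('pics/s7.png',H)"
```

```text
[0.4546 0.0419 0.1842] yaw -2.0 [-0.92 -0.06  0.7   1.99  0.07  1.19 -0.28] 0.05217049808329579
dock
202 [ 0.5818 -0.1721] 178.4 [0.0191 0.0487]
184 [ 0.5798 -0.2837] 179.4 [0.0183 0.0475]
tray
192 [ 0.4749 -0.0686] 177.5 [0.0189 0.0469]
116 [359.17241379 270.34482759]
133 [408.39097744 287.31578947]
```

View pics/s7.png

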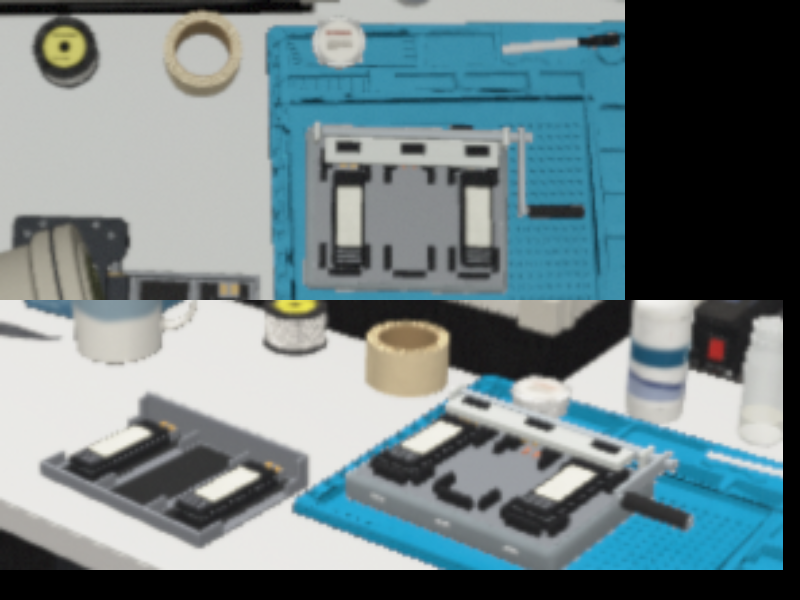

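```bash
python3 -c "
from m1 import *
g=lambda im:im.max(2)<70
o=dict(S);o['color']=cv2.imread('pics/scene0.png')[:,:,::-1]
for c in(o,S):
  b=max(blobs(c,(425,285,40,25),g,10),key=lambda q:q[0]);print(b[0],b[1])
o=dict(T);o['color']=cv2.imread('pics/top0.png')[:,:,::-1]
for c in(o,T):
  b=max(blobs(c,(460,225,30,20),g,10),key=lambda q:q[0]);print(b[0],b[1])
"
```

```text
128 [441.6640625 297.3203125]
127 [441.75590551 297.33070866]
98 [471.69387755 234.14285714]
100 [471.6 234.1]
```

The grip sits at the same pixels as at the start, so the clamp is fully shut.

```bash
python3 -c "
from bench import r
print(r.close_job())"
```

```text
the job is handed in; nothing more can be done
None
```

The job is handed in (verdict not shown): both drained packs are home in the left and right bays with the clamp fully shut, both charged packs lie in the tray with their contacts towards the guard wall, and the arm touched no bystanders.

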